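# Gauge block from the covered carousel to its cradle

## Task

The steel gauge block lies in the parts carousel, hidden away under the clear cover. Turn the carousel by its knob until the block's compartment stands in the middle of the open front, take the block out, set it down flat on the bare board and let go, then take it again by its two ends and lower it gently, without dropping it, between the two cheeks of its orange cradle so that it lies flat on the bottom, about centred, with both ends sticking out. Leave the other small parts in the carousel and everything else on the board where it is.

Things in the scene. Friction and masses are not known exactly. Their poses are not given: they have to be found in the camera images.
- gauge_mid (a point): Centre of the plain grey steel gauge block, 24 wide x 60 long x 24 mm high, about 0.27 kg, loose, lying flat. y runs along its length, z up; either end may lead. At the start it lies about radially in the carousel, where it can only be gripped across its width (over 40 mm free on each side, 10 mm at the ends). On the board (top at z = 0.130) its centre is at z = 0.142.
- riser: Fixed plywood board on short legs, 525 (x) x 625 (y) mm, on which everything stands; its flat top is at z = 0.130. The origin is under the middle of the board, on the cabinet top (z = 0). The front part of the board between carousel and cradle (world x 0.38 to 0.47, y -0.09 to 0.00) is always bare.
- housing: Fixed round grey foot of the carousel, radius 138 mm, 5 mm thick; origin on the wheel's axis at the board's top, z up; its -x side is the open front, marked by a small red pointer on the foot. A clear flat cover with blue edging lies over the wheel on three stand-offs: radius 134 mm, from 47 to 51 mm above the board, with bolt heads up to 55 mm.
- open_front (a point): Point in the middle of the open front, 81 mm from the axis towards the housing's -x, at the height of the compartment floors (12 mm). The cover is cut away in a sector 60 degrees to either side of the line from the axis through this point. The gauge block's compartment must be turned to here.
- carousel: Turning wheel, dark disc with blue walls, outer radius 125 mm; origin on the axis, 6 mm above the board; x and y turn with it, z up. Turns either way, more than half a turn from any start, against light friction (0.05 N m), without detents, and stays where left. Four quarter compartments centred on its -x, -y, +x, +y; when its yaw equals the housing's, the block (-x) is at the open front.
- compartment (a point): Middle of the floor of the gauge block's compartment (the wheel's -x side), 81 mm from the axis, 12 mm above the board; turns with the wheel. The compartment reaches from the hub (radius 41 mm) to the rim wall (inner radius 121 mm), between two dividers 4 mm thick at 45 degrees to either side. Wall tops are 40 mm above the board.
- knob (a point): Centre of the black bar knob on the wheel's axis, above the cover: 52 mm long along the wheel's x axis, 14 mm wide (grip across this, along the wheel's y axis), 32 mm high, from 60 to 92 mm above the board (centre at 76 mm). The end nearer the gauge block bears a red dot. Frame axes turn with the wheel.
- cradle_bed (a point): Where the centre of the seated block belongs in the fixed cradle, 22 mm above the board; y along the channel, z up. Aluminium foot plate 84 (x) x 44 (y) x 10 mm; two orange cheeks 44 mm long, 8 mm thick, tops at 43 mm, 32 mm apart inside. The block lies on the plate along y, each end sticking out 8 mm; its top (34 mm) is below the cheeks. Either end may lead.
- spare_hex_key: Grey hex key, 28 x 87 x 7 mm, loose in the carousel's -y compartment; stays in the carousel. Origin at its underside.
- lifting_eye: Small grey eye bolt, 22 x 56 x 6 mm, loose in the carousel's +x compartment; stays in the carousel. Origin at its underside.
- plug: Black two-pin plug, 24 x 70 x 18 mm, loose in the carousel's +y compartment; stays in the carousel. Origin at its underside.
- bottle: White bottle with red spout, 57 mm across, 130 mm high, standing behind the work; leave it. Origin at the centre of its underside. 
- tape: Roll of masking tape lying flat, 94 mm across, 24 mm high; leave it. Origin at the centre of its underside.
- screwdriver: Red-handled screwdriver lying down, 190 mm long along its y, 24 mm thick; leave it. Origin at its underside.
- marker_pen: Black marker pen with red cap, 134 mm long along its y, 18 mm thick, lying near the front left edge; leave it. Origin at its underside.

How it is judged:
On the way, in this order (a step that is already met when the one before it is completed fails the run):
1. the gauge block, still in its compartment, stands in the middle of the open front (within 35 mm to either side) (x of gauge_mid in the frame of housing below -0.06 m and y of gauge_mid in the frame of housing between -0.035 and 0.035 m and height (world z) of gauge_mid below 0.165 m and linear speed of gauge below 0.1 m/s), for 0.2 s.
2. the block lies flat on the bare board, clear of the carousel, let go and at rest (contact force between gauge and the fingers below 0.05 N and linear speed of gauge below 0.02 m/s and horizontal distance between gauge_mid and housing above 0.16 m and height (world z) of gauge_mid below 0.147 m and angle between gauge_mid's own z axis and vertical below 0.08 rad), for 0.3 s.
At the end, for the whole second after the job is handed in: the gauge block lies flat on the bottom of the cradle between its cheeks, along the channel within 0.15 rad, centred within 10 mm along it, released and at rest; nothing else was disturbed (x of gauge_mid in the frame of cradle_bed between -0.005 and 0.005 m and y of gauge_mid in the frame of cradle_bed between -0.01 and 0.01 m and z of gauge_mid in the frame of cradle_bed between -0.003 and 0.003 m and angle between the y axis of gauge_mid and the y axis of cradle_bed, either way round below 0.15 rad and angle between gauge_mid's own z axis and vertical below 0.08 rad and contact force between gauge and the fingers below 0.05 N and linear speed of gauge below 0.02 m/s); the robot touches nothing.
It fails at once if the block is dropped into the cradle (moves faster than 0.4 m/s low over it) (horizontal distance between gauge_mid and cradle_bed below 0.035 m and height (world z) of gauge_mid below 0.19 m and linear speed of gauge above 0.4 m/s).
It fails at once if another part leaves the carousel ((horizontal distance between spare_hex_key and housing above 0.135 m or height (world z) of spare_hex_key above 0.19 m) or (horizontal distance between lifting_eye and housing above 0.135 m or height (world z) of lifting_eye above 0.19 m) or (horizontal distance between plug and housing above 0.135 m or height (world z) of plug above 0.19 m)).
It fails at once if something else on the board is shifted by more than 40 mm or the bottle knocked over (distance of any of bottle, tape, screwdriver, marker_pen from where it was at the start of the episode above 0.04 m or angle between bottle's own z axis and vertical above 0.5 rad).
It also fails if it takes over 72 s, if anything falls off the work surface, if the arm or the gripper's body presses on something with over 40 N, if the wrist force passes 120 N, or if a joint passes its speed limit or range.

## Robot

A 7-joint arm with a two-finger parallel gripper is mounted at the origin on a cart in front of the work surface, level with it; the furniture and walls round the work are solid. World frame = base frame: x ahead of the robot, y to its left, z up, the work surface at z = 0. Lengths are in m, angles in rad, forces in N, time in s.
With the tool pointing down it reaches from about 0.4 to 0.75 m from the base axis. Payload 19.5 kg.
Tool frame: the origin (TCP) lies at the very end of the fingers, on their centre line; the grasp point (between the pads) lies 19 mm behind it; z points along the fingers, y is the direction in which the jaws open and shut (so a half turn about z gives the same grasp; the last joint's range is limited). The gripper opens to 85 mm and grips with 20 to 120 N. Pads are 22 mm wide; open, the fingers measure 114 mm over their backs; the gripper's body (76 mm by 85 mm) begins 54 mm behind the grasp point. The pads swing forward as they close: fully open they stand 13 mm farther back than shut.
Start: joints at [1.246, 0.707, -0.028, 1.485, 0.022, 0.951, -0.075], TCP at [0.16, -0.552, 0.231] pointing down, gripper open.
Joint ranges: [-2.71, 2.71], [-0.32, 2.16], [-1.57, 1.52], [0, 2.45], [-1.46, 4.6], [0, 2.02], [-2.83, 2.83]. Speed limits (rad/s): [1.89, 1.89, 2.57, 2.57, 3.01, 3.01, 3.01].

## Interface

Orientations are given as a unit quaternion [w, x, y, z].
In Python, from workcell import arm, cams gives the robot as it stands. The module is installed in compiled form; this text tells all that it offers.
- The arm moves only by the tool step_arm, never from a script. Its argument "targets" is a list of rows, each an object of numbers: "tx", "ty", "tz": the shift along the tool's x, y, z in cm; "twist": the turn about the tool's z in degrees. A call has 1 to 12 rows; each row shifts and turns the pose as measured when the row begins, along the tool's axes as they then stand; what a row does not reach is not made up. A row lasts 1/8 s, in which the tool goes at most 62.5 mm and 10.7 degrees, less where a joint would pass 70% of its speed; a pose out of reach is approached as far as the arm can. A call is refused whole if a number of a shift passes 6.25 or a number of a turn 10.7, either way. A call with a gripper value outside its range is refused whole. "gripper" is the closure, from 0 (fully open) to 1 (shut), set as the call begins (left out, the last holds). The fingers move at their own pace and stop on an object; "grip_force" is the grip in N (left out, the last holds). Time passes only in rows, so rows that do not move let the fingers close. It gives the time, the measured TCP pose, the force and the opening at its end, in the units of the state.
- arm.state(): the state, without advancing time (a new reading comes with each control period).
- cams.camera(name): name is "scene" or "top"; returns a dict with "frame" (420x560x3 uint8, red, green, blue), "z_map" (420x560 float32, m along the optical axis (not along the pixel's ray), 0 where there is no reading), "fovy" (degrees; the focal length in pixels is half the picture's height over the tangent of half this angle, whatever the lens; pixels are square), "cx", "cy" (the principal point, pixels), "rvec" (rotation vector, rad) and "tvec" (3), from world to camera coordinates, as OpenCV has them. Camera axes: x right, y down, z forward; pixel columns grow to the right and rows downward; lengths in m; the calibration is good to about 2 mm. A picture is of the moment at which its call begins.
- arm.close_job(): hands the job in, once; it reports no verdict.
The state is a dict: "time_s": time; "joint_positions": joint angles; "joint_vel": joint speeds; "tau": joint torques, N m; "eef_pos": TCP position; "tool_rot": TCP orientation; "ft_force": force on the tool from outside, world axes, zero at the start; "wrist_torque": the same for the moment, N m; "opening": finger opening in m.
Only numpy, scipy, OpenCV 4.12 (cv2) and the standard library are available. Lean on these libraries where they do the work, as an engineer would, in place of code of your own. Each camera call takes 0.05 s, during which the arm holds its last target.

## Working session

There is one attempt and no reset: what is moved stays moved. The work goes in short steps, Python scripts to look and compute and a tool call to move; the robot and the scene stay as the last step left them, time stands still between calls to the robot, and variables do not carry over. Pictures are saved under pics/ and viewed, and the job is handed in when it is done.

Besides the shell and the picture viewer there is one more tool, called after ">>>" by a JSON object that holds its "name" and its "arguments", one argument or row to a line. step_arm: Moves the arm, as the interface text tells. Its arguments: {"type":"object","properties":{"targets":{"type":"array","items":{"type":"object","properties":{"tx":{"type":"number"},"ty":{"type":"number"},"tz":{"type":"number"},"twist":{"type":"number"}}}},"gripper":{"type":"number"},"grip_force":{"type":"number"}},"required":["targets"]}

```bash
mkdir -p pics; cat > h.py <<'E'
import numpy as np,cv2
from scipy.spatial.transform import Rotation as R
from workcell import arm,cams
def snap(n,f=None):
    c=cams.camera(n)
    if f: cv2.imwrite('pics/'+f,c['frame'][:,:,::-1])
    np.savez('last_%s.npz'%n,**c)
    return c
def load(n): return np.load('last_%s.npz'%n)
def fl(c): return 210/np.tan(np.radians(float(c['fovy']))/2)
def RT(c): return cv2.Rodrigues(np.array(c['rvec'],float))[0],np.array(c['tvec'],float).ravel()
def ray(c,u,v,z):
    r,t=RT(c);f=fl(c)
    d=r.T@np.array([(u-c['cx'])/f,(v-c['cy'])/f,1]);o=-r.T@t
    return o+d*(z-o[2])/d[2]
def proj(c,p):
    r,t=RT(c);q=r@np.array(p)+t;f=fl(c)
    return q[:2]/q[2]*f+[c['cx'],c['cy']]
def cloud(c):
    r,t=RT(c);f=fl(c);z=c['z_map'];v,u=np.mgrid[:420,:560]
    P=np.stack([(u-c['cx'])/f*z,(v-c['cy'])/f*z,z],-1)
    return (P-t)@r
E
python3 - <<'E'
from h import *
for n in('scene','top'):
    c=snap(n,n+'0.png');r,t=RT(c);print(n,c['fovy'],c['cx'],c['cy'],-r.T@t)
s=arm.state();print(s)
E
```

```text
scene 52.165940539965874 281.52124099020693 210.69286388291053 [0.10041934 0.74991672 0.55309026]
top 52.72541652321621 280.3320894547066 214.79006095636393 [0.44604304 0.02571443 1.16717324]
{'time_s': 0.1, 'joint_positions': array([ 1.24630279,  0.70702414, -0.02762445,  1.48489429,  0.02199967,
        0.95089354, -0.07546097]), 'joint_vel': array([ 2.85155970e-04, -1.08207722e-03, -3.06249016e-04,  3.40710635e-04,
        8.30678575e-04, -5.29758478e-05, -7.41085785e-04]), 'tau': array([ 1.49264113e-03, -8.84286332e+01,  1.23589531e+00, -2.36450779e+01,
        1.68686343e-02,  5.20511647e-03, -7.34481182e-05]), 'eef_pos': array([ 0.16039508, -0.55195981,  0.23089733]), 'tool_rot': array([-4.52379083e-04,  9.90017005e-01,  1.40947225e-01, -7.47391653e-05]), 'ft_force': array([0.85664118, 0.03228357, 0.05072778]), 'wrist_torque': array([0.01372887, 0.00731755, 0.00377252]), 'opening': 0.08539801181994909}
```

View pics/scene0.png

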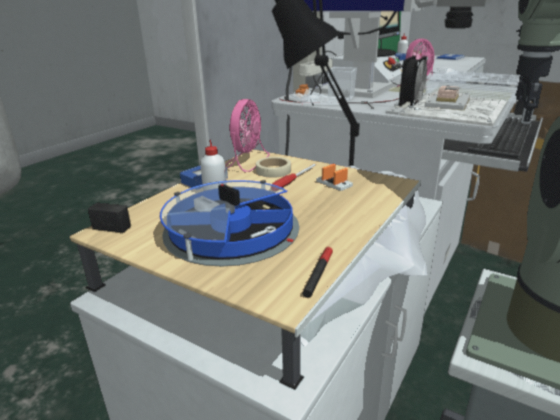

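View pics/top0.png

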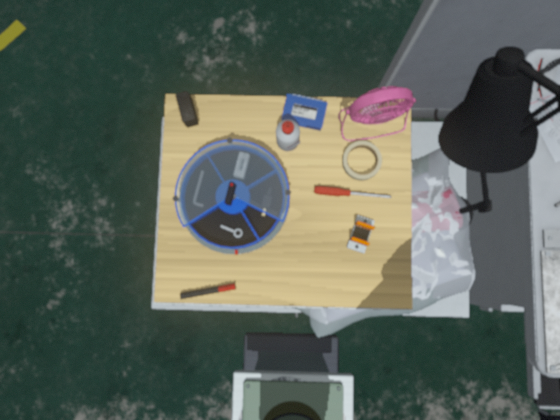

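The top view shows the wheel at about (232,195), with the red pointer at about (236,252) and the block at about (241,165) on the far side. The cradle is at about (361,233). Next I'll measure these.

```bash
python3 - <<'E'
from h import *
c=load('top');f=c['frame']
cv2.imwrite('pics/z1.png',cv2.resize(f[130:260,165:300,::-1],None,fx=4.5,fy=4.5,interpolation=cv2.INTER_CUBIC))
cv2.imwrite('pics/z2.png',cv2.resize(f[205:260,335:390,::-1],None,fx=9,fy=9,interpolation=cv2.INTER_CUBIC))
E
```

```text
(no output)
```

View pics/z1.png

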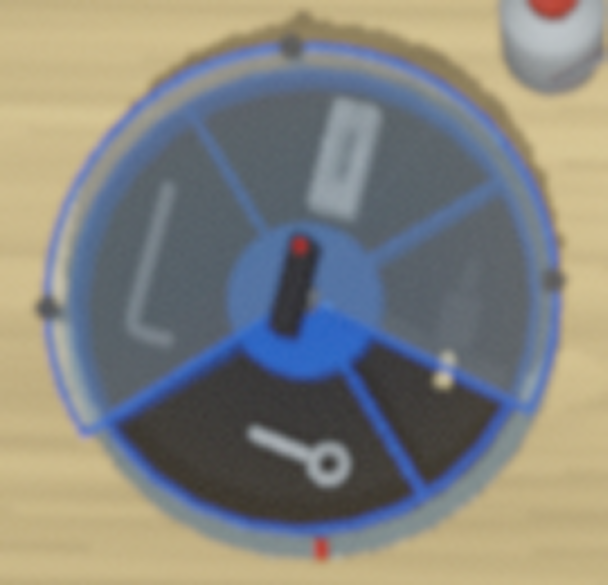

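View pics/z2.png

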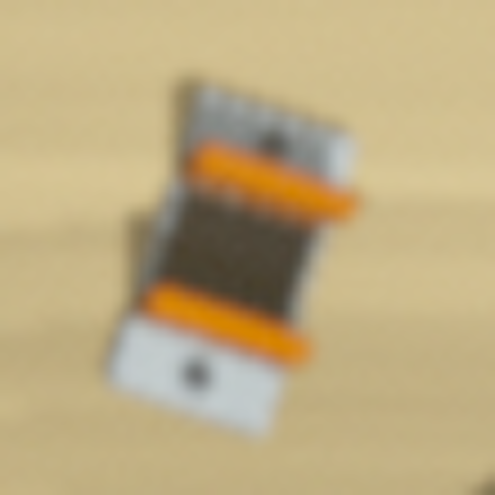

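```bash
cat > m.py <<'E'
from h import *
def meas(c):
    f=c['frame'];hsv=cv2.cvtColor(np.array(f),cv2.COLOR_RGB2HSV).astype(int);H,S,V=hsv[...,0],hsv[...,1],hsv[...,2]
    P=cloud(c)
    def cents(m,z,amin=3):
        n,l,s,ce=cv2.connectedComponentsWithStats(m.astype(np.uint8))
        return [(s[i,4],ce[i].round(1),ray(c,*ce[i],z).round(4)) for i in range(1,n) if s[i,4]>=amin]
    red=((H<8)|(H>172))&(S>140)&(V>90)
    box=np.zeros_like(red);box[130:262,165:300]=1
    print('red z=.222',cents(red&box,.222)); print('red z=.135',cents(red&box,.135))
    org=(H>8)&(H<20)&(S>180)&(V>150);b2=np.zeros_like(red);b2[205:260,335:390]=1
    cr=cents(org&b2,.173);print('orange',cr)
    kn=(P[...,2]>.2)&(P[...,2]<.235)&box
    n,l,s,ce=cv2.connectedComponentsWithStats(kn.astype(np.uint8))
    for i in range(1,n):
        if s[i,4]>20:
            q=np.argwhere(l==i)[:,::-1].astype(np.float32);pp=np.array([ray(c,*x,.222)[:2] for x in q],np.float32)
            print('knob',s[i,4],pp.mean(0),cv2.minAreaRect(pp),np.median(P[l==i][:,2]))
    return P
if __name__=='__main__':
    c=load('top');P=meas(c)
    q=lambda u,v,z:ray(c,165+(u+.5)/4.5-.5,130+(v+.5)/4.5-.5,z).round(4)
    # foot circle points z=.135 at visible front rim; cover edge points z=.181
    for name,pts,z in[('wheel rim top',[(107,428),(200,500),(310,528),(420,492),(505,405)],.170),('cover',[(292,47),(45,308),(555,280),(140,135),(470,115),(410,72),(200,70)],.181)]:
        A=np.array([q(u,v,z)[:2] for u,v in pts]);M=np.c_[2*A,np.ones(len(A))]
        s=np.linalg.lstsq(M,(A**2).sum(1),rcond=None)[0];print(name,s[:2],np.sqrt(s[2]+s[:2]@s[:2]))
    print('pointer',q(321,549,.135),'dot',q(300,244,.222),'knob end',q(284,336,.222),'knob ctr',q(296,285,.222))
    print('block',[q(u,v,.166) for u,v in[(340,97),(383,107),(353,220),(307,211)]])
    o=lambda u,v,z:ray(c,335+(u+.5)/9-.5,205+(v+.5)/9-.5,z).round(4)
    print('cheeks',[o(u,v,.173) for u,v in[(190,150),(360,205),(150,290),(312,350)]])
    print('plate',[o(u,v,.14) for u,v in[(190,85),(358,135),(270,437),(105,375)]])
    print('pen,driver',[ray(c,u,v,.14) for u,v in[(181,295),(236,286),(314,190),(391,196)]])
E
python3 m.py
```

```text
red z=.222 [(np.int32(22), array([287.2, 130.8]), array([0.7434, 0.0301, 0.222 ])), (np.int32(6), array([231.2, 184.2]), array([0.6164, 0.1539, 0.222 ])), (np.int32(3), array([236., 252.]), array([0.4637, 0.1373, 0.222 ]))]
red z=.135 [(np.int32(22), array([287.2, 130.8]), array([0.7708, 0.0305, 0.135 ])), (np.int32(6), array([231.2, 184.2]), array([0.6321, 0.1657, 0.135 ])), (np.int32(3), array([236., 252.]), array([0.4653, 0.1475, 0.135 ]))]
orange [(np.int32(51), array([364.5, 225.1]), array([ 0.5352, -0.1567,  0.173 ])), (np.int32(56), array([359.6, 240.2]), array([ 0.4994, -0.1454,  0.173 ]))]
knob 243 [0.73145956 0.02900097] ((0.7300963997840881, 0.029061896726489067), (0.030570924282073975, 0.05275465175509453), 1.242463231086731) 0.2169447436773545
knob 166 [0.5967137  0.15592453] ((0.5967904329299927, 0.1556592434644699), (0.016548223793506622, 0.05311940610408783), 78.32498168945312) 0.22065573617386874
wheel rim top [0.60143177 0.15907025] 0.12409869880479873
cover [0.59552384 0.15644017] 0.13253361182292173
pointer [0.4662 0.1477 0.135 ] dot [0.6172 0.1537 0.222 ] knob end [0.5703 0.1599 0.222 ] knob ctr [0.5963 0.1549 0.222 ]
block [array([0.708 , 0.1428, 0.166 ]), array([0.703 , 0.1195, 0.166 ]), array([0.641 , 0.1335, 0.166 ]), array([0.6453, 0.1582, 0.166 ])]
cheeks [array([ 0.5438, -0.1359,  0.173 ]), array([ 0.5305, -0.1802,  0.173 ]), array([ 0.507 , -0.1258,  0.173 ]), array([ 0.4925, -0.1679,  0.173 ])]
plate [array([ 0.5647, -0.1412,  0.14  ]), array([ 0.5523, -0.1865,  0.14  ]), array([ 0.4705, -0.1631,  0.14  ]), array([ 0.4859, -0.1189,  0.14  ])]
pen,driver [array([0.35921498, 0.2750782 , 0.14      ]), array([0.38401503, 0.14392152, 0.14      ]), array([ 0.62147674, -0.03888209,  0.14      ]), array([ 0.61107819, -0.22696163,  0.14      ])]
```

```bash
python3 - <<'E'
from h import *
c=load('top');P=cloud(c)
for u,v in[(490,100),(510,55),(450,140),(530,140),(480,200),(483,160),(380,100),(370,130)]: print(u,v,P[v,u].round(3))
m=(P[...,2]>.27)&(P[...,0]>.2)&(P[...,0]<1.0)&(np.abs(P[...,1])<.75)&(c['z_map']>0)
for y in np.arange(-.7,.7,.1):
    k=m&(P[...,1]>=y)&(P[...,1]<y+.1)
    if k.sum()>5: print(round(y,1),P[k].min(0).round(2),P[k].max(0).round(2))
q=lambda u,v,z:ray(c,165+(u+.5)/4.5-.5,130+(v+.5)/4.5-.5,z).round(4)
print(q(85,432,.181),q(528,408,.181))
E
```

```text
490 100 [ 0.701 -0.283  0.533]
510 55 [ 0.758 -0.298  0.565]
450 140 [ 0.663 -0.255  0.443]
530 140 [ 0.656 -0.372  0.48 ]
480 200 [ 0.642 -0.546 -0.087]
483 160 [ 0.623 -0.299  0.469]
380 100 [ 0.79  -0.165  0.302]
370 130 [ 0.779 -0.177  0.13 ]
-0.4 [ 0.6  -0.4   0.27] [ 0.78 -0.3   0.58]
-0.3 [ 0.61 -0.3   0.27] [ 0.83 -0.2   0.57]
-0.2 [ 0.77 -0.2   0.27] [ 0.83 -0.12  0.31]
[0.5228 0.2675 0.181 ] [0.541  0.0373 0.181 ]
```

>>> {"name": "step_arm", "arguments": {
  "targets": [
    {"tz":-5},
    {"tx":3.5,"ty":-3.5,"tz":-2},
    {"tx":3.5,"ty":-3.5,"tz":-2},
    {"tx":3.5,"ty":-3.5,"tz":-2},
    {"tx":3.5,"ty":-3.5,"tz":-2},
    {"tx":3.5,"ty":-3.5},
    {"tx":3.5,"ty":-3.5},
    {"tx":3.5,"ty":-3.5},
    {"tx":3.5,"ty":-3.5},
    {"tx":3.5,"ty":-3.5},
    {"tx":3.5,"ty":-3.5},
    {"tx":3.5,"ty":-3.5}
  ]
}}

```text
schema error: expected keys tx, ty, tz, twist
```

```bash
cat >> h.py <<'E'
def pose():
    s=arm.state();w,x,y,z=s['tool_rot'];r=R.from_quat([x,y,z,w]).as_matrix()
    return s,np.array(s['eef_pos']),r
def go(x,y,z,phi=None):
    s,p,r=pose();d=r.T@(np.array([x,y,z])-p)*100
    ph=np.degrees(np.arctan2(r[1,0],r[0,0]))
    print('t',round(s['time_s'],2),'p',p.round(4),'phi',round(ph,2),'tilt',np.degrees(np.arccos(-r[2,2])).round(2),'F',np.round(s['ft_force'],1),'open',round(s['opening'],4),'q',np.round(s['joint_positions'],2))
    print('tool shift cm',d.round(2),'len',np.linalg.norm(d).round(2),'twist',None if phi is None else round(ph-phi,2))
E
python3 -c "
from h import *
go(.597,.1565,.30,168.3)"
```

```text
t 0.1 p [ 0.1604 -0.552   0.2309] phi 16.21 tilt 0.05 F [0.9 0.  0.1] open 0.0854 q [ 1.25  0.71 -0.03  1.48  0.02  0.95 -0.08]
tool shift cm [ 61.7  -55.85  -6.86] len 83.51 twist -152.09
```

>>> {"name": "step_arm", "arguments": {
  "targets": [
    {"tx":0,"ty":0,"tz":-5,"twist":0},
    {"tx":3.5,"ty":-3.5,"tz":-2,"twist":0},
    {"tx":3.5,"ty":-3.5,"tz":-2,"twist":0},
    {"tx":3.5,"ty":-3.5,"tz":-2,"twist":0},
    {"tx":3.5,"ty":-3.5,"tz":-2,"twist":0},
    {"tx":3.5,"ty":-3.5,"tz":0,"twist":0},
    {"tx":3.5,"ty":-3.5,"tz":0,"twist":0},
    {"tx":3.5,"ty":-3.5,"tz":0,"twist":0},
    {"tx":3.5,"ty":-3.5,"tz":0,"twist":0},
    {"tx":3.5,"ty":-3.5,"tz":0,"twist":0},
    {"tx":3.5,"ty":-3.5,"tz":0,"twist":0},
    {"tx":3.5,"ty":-3.5,"tz":0,"twist":0}
  ]
}}

```text
time_s: 1.6
eef_pos: [0.4285, -0.0613, 0.3644]
tool_rot: [-0.002, 0.99, 0.139, -0.0]
ft_force: [1.0, -0.6, 0.1]
opening: 0.0855
```

```bash
python3 -c "
from h import *
go(.597,.1565,.30,168.3)"
```

```text
t 1.6 p [ 0.4285 -0.0613  0.3644] phi 15.93 tilt 0.22 F [ 1.  -0.6  0.1] open 0.0855 q [ 0.17  0.34 -0.15  1.7   0.05  1.11 -1.28]
tool shift cm [ 22.18 -16.29   6.5 ] len 28.28 twist -152.37
```

>>> {"name": "step_arm", "arguments": {
  "targets": [
    {"tx":4.5,"ty":-3.3,"tz":0,"twist":0},
    {"tx":4.5,"ty":-3.3,"tz":0,"twist":0},
    {"tx":4.5,"ty":-3.3,"tz":0,"twist":0},
    {"tx":4.5,"ty":-3.3,"tz":0,"twist":0},
    {"tx":4.5,"ty":-3.3,"tz":0,"twist":0},
    {"tx":0,"ty":0,"tz":0,"twist":-10.5},
    {"tx":0,"ty":0,"tz":0,"twist":-10.5},
    {"tx":0,"ty":0,"tz":0,"twist":-10.5},
    {"tx":0,"ty":0,"tz":0,"twist":-10.5},
    {"tx":0,"ty":0,"tz":0,"twist":-10.5},
    {"tx":0,"ty":0,"tz":0,"twist":-10.5},
    {"tx":0,"ty":0,"tz":0,"twist":-10.5}
  ]
}}

```text
time_s: 3.1
eef_pos: [0.6038, 0.1708, 0.3596]
tool_rot: [-0.003, 0.7, 0.714, -0.003]
ft_force: [0.8, -0.5, -0.0]
opening: 0.0856
```

>>> {"name": "step_arm", "arguments": {
  "targets": [
    {"tx":0,"ty":0,"tz":0,"twist":-10.5},
    {"tx":0,"ty":0,"tz":0,"twist":-10.5},
    {"tx":0,"ty":0,"tz":0,"twist":-10.5},
    {"tx":0,"ty":0,"tz":0,"twist":-10.5},
    {"tx":0,"ty":0,"tz":0,"twist":-10.5},
    {"tx":0,"ty":0,"tz":0,"twist":-10.5},
    {"tx":0,"ty":0,"tz":0,"twist":-10.5}
  ]
}}

```text
time_s: 3.98
eef_pos: [0.6035, 0.1701, 0.3572]
tool_rot: [-0.006, 0.119, 0.993, -0.001]
ft_force: [0.5, -0.3, -0.7]
opening: 0.0852
```

```bash
python3 -c "
from h import *
go(.597,.1565,.30,168.3)"
```

```text
t 3.98 p [0.6035 0.1701 0.3572] phi 166.37 tilt 0.73 F [ 0.5 -0.3 -0.7] open 0.0852 q [-0.04  0.78 -0.78  0.97  0.51  1.56  0.67]
tool shift cm [ 0.24 -1.46  5.73] len 5.92 twist -1.93
```

>>> {"name": "step_arm", "arguments": {
  "targets": [
    {"tx":0.3,"ty":-1.4,"tz":2,"twist":-2},
    {"tx":0,"ty":0,"tz":3,"twist":0},
    {"tx":0,"ty":0,"tz":0,"twist":0}
  ]
}}

```text
time_s: 4.35
eef_pos: [0.5962, 0.1566, 0.3054]
tool_rot: [-0.007, 0.099, 0.995, -0.001]
ft_force: [0.2, -0.3, 1.0]
opening: 0.0853
```

```bash
python3 -c "
from h import *
go(.597,.1562,.196,168.3)"
```

```text
t 4.35 p [0.5962 0.1566 0.3054] phi 168.64 tilt 0.81 F [ 0.2 -0.3  1. ] open 0.0853 q [ 0.01  0.8  -0.79  1.15  0.54  1.41  0.66]
tool shift cm [-0.23  0.02 10.94] len 10.94 twist 0.34
```

>>> {"name": "step_arm", "arguments": {
  "targets": [
    {"tx":-0.1,"ty":0,"tz":4,"twist":0},
    {"tx":0,"ty":0,"tz":4,"twist":0},
    {"tx":0,"ty":0,"tz":2.9,"twist":0},
    {"tx":0,"ty":0,"tz":0,"twist":0}
  ]
}}

```text
time_s: 4.85
eef_pos: [0.5977, 0.1573, 0.1981]
tool_rot: [-0.005, 0.1, 0.995, -0.0]
ft_force: [0.1, 0.3, 0.7]
opening: 0.0852
```

```bash
python3 -c "
from h import *
go(.597,.1562,.196,168.3)"
```

```text
t 4.85 p [0.5977 0.1573 0.1981] phi 168.56 tilt 0.56 F [0.1 0.3 0.7] open 0.0852 q [ 0.02  0.9  -0.75  1.33  0.62  1.16  0.57]
tool shift cm [ 0.05 -0.13  0.21] len 0.25 twist 0.26
```

>>> {"name": "step_arm", "arguments": {
  "targets": [
    {"tx":0,"ty":-0.1,"tz":0,"twist":0},
    {"tx":0,"ty":0,"tz":0,"twist":0},
    {"tx":0,"ty":0,"tz":0,"twist":0},
    {"tx":0,"ty":0,"tz":0,"twist":0},
    {"tx":0,"ty":0,"tz":0,"twist":0},
    {"tx":0,"ty":0,"tz":0,"twist":0}
  ],
  "gripper": 1,
  "grip_force": 25
}}

```text
time_s: 5.6
eef_pos: [0.5991, 0.1577, 0.2028]
tool_rot: [-0.002, 0.1, 0.995, 0.001]
ft_force: [0.6, 0.8, -3.0]
opening: 0.0133
```

```bash
python3 -c "
from h import *
go(.597,.1562,.196,4)"
```

```text
t 5.6 p [0.5991 0.1577 0.2028] phi 168.54 tilt 0.29 F [ 0.6  0.8 -3. ] open 0.0133 q [ 0.02  0.89 -0.75  1.33  0.62  1.16  0.58]
tool shift cm [ 0.17 -0.19  0.68] len 0.72 twist 164.54
```

>>> {"name": "step_arm", "arguments": {
  "targets": [
    {"tx":0,"ty":0,"tz":0.2,"twist":5},
    {"tx":0,"ty":0,"tz":0.1,"twist":10},
    {"tx":0,"ty":0,"tz":0,"twist":10},
    {"tx":0,"ty":0,"tz":0,"twist":10}
  ]
}}

```text
time_s: 6.1
eef_pos: [0.5989, 0.1574, 0.2027]
tool_rot: [-0.002, 0.403, 0.915, 0.001]
ft_force: [-0.5, 0.6, -4.7]
opening: 0.0133
```

```bash
python3 -c "
from h import *
go(.597,.1562,.2,4)"
```

```text
t 6.1 p [0.5989 0.1574 0.2027] phi 132.51 tilt 0.22 F [-0.5  0.6 -4.7] open 0.0133 q [-0.04  0.86 -0.59  1.34  0.49  1.1   0.04]
tool shift cm [ 0.04 -0.22  0.27] len 0.35 twist 128.51
```

Turning works. I'll continue.

>>> {"name": "step_arm", "arguments": {
  "targets": [
    {"tx":0,"ty":0,"tz":0,"twist":10.5},
    {"tx":0,"ty":0,"tz":0,"twist":10.5},
    {"tx":0,"ty":0,"tz":0,"twist":10.5},
    {"tx":0,"ty":0,"tz":0,"twist":10.5},
    {"tx":0,"ty":0,"tz":0,"twist":10.5},
    {"tx":0,"ty":0,"tz":0,"twist":10.5}
  ]
}}

```text
time_s: 6.85
eef_pos: [0.5982, 0.1572, 0.2027]
tool_rot: [-0.002, 0.829, 0.56, -0.001]
ft_force: [-1.2, 1.0, -4.0]
opening: 0.013
```

```bash
python3 -c "
from h import *
go(.598,.1567,.2,4)"
```

```text
t 6.85 p [0.5982 0.1572 0.2027] phi 68.04 tilt 0.3 F [-1.2  1.  -4. ] open 0.013 q [-0.17  0.82 -0.29  1.34  0.24  1.02 -0.89]
tool shift cm [-0.05  0.01  0.27] len 0.28 twist 64.04
```

>>> {"name": "step_arm", "arguments": {
  "targets": [
    {"tx":0,"ty":0,"tz":0,"twist":10.5},
    {"tx":0,"ty":0,"tz":0,"twist":10.5},
    {"tx":0,"ty":0,"tz":0,"twist":10.5},
    {"tx":0,"ty":0,"tz":0,"twist":10.5},
    {"tx":0,"ty":0,"tz":0,"twist":10.5},
    {"tx":0,"ty":0,"tz":0,"twist":8},
    {"tx":0,"ty":0,"tz":0,"twist":4}
  ]
}}

```text
time_s: 7.72
eef_pos: [0.5977, 0.1578, 0.2027]
tool_rot: [-0.002, 1.0, 0.016, -0.003]
ft_force: [0.2, 0.1, -2.4]
opening: 0.0133
```

```bash
python3 -c "
from h import *
go(.598,.1567,.2,4)
snap('top','t1.png');f=load('top')['frame'];cv2.imwrite('pics/z3.png',cv2.resize(f[130:280,165:300,::-1],None,fx=4,fy=4,interpolation=cv2.INTER_CUBIC))"
```

```text
t 7.72 p [0.5977 0.1578 0.2027] phi 1.85 tilt 0.35 F [ 0.2  0.1 -2.4] open 0.0133 q [-0.33  0.81  0.04  1.35 -0.04  0.99 -1.82]
tool shift cm [0.03 0.12 0.27] len 0.3 twist -2.15
```

View pics/z3.png

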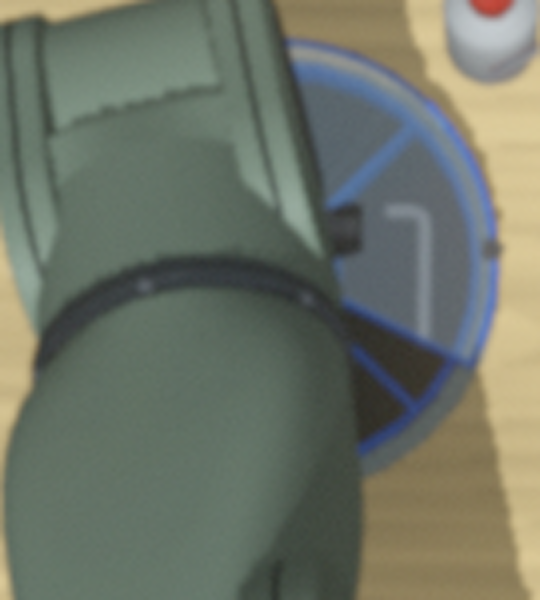

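The arm hides the front. The hex key is now on the right at about (420,270), which fits. I'll release, lift and move aside to look.

>>> {"name": "step_arm", "arguments": {
  "targets": [
    {"tx":0,"ty":0,"tz":0,"twist":0},
    {"tx":0,"ty":0,"tz":0,"twist":0},
    {"tx":0,"ty":0,"tz":0,"twist":0},
    {"tx":0,"ty":0,"tz":-2,"twist":0},
    {"tx":0,"ty":0,"tz":-4,"twist":0},
    {"tx":0,"ty":0,"tz":-5,"twist":0},
    {"tx":-2,"ty":4,"tz":-1,"twist":0},
    {"tx":-2,"ty":5,"tz":0,"twist":0},
    {"tx":-2,"ty":5,"tz":0,"twist":0},
    {"tx":-2,"ty":5,"tz":0,"twist":0},
    {"tx":-2,"ty":5,"tz":0,"twist":0},
    {"tx":0,"ty":0,"tz":0,"twist":0}
  ],
  "gripper": 0
}}

```text
time_s: 9.28
eef_pos: [0.5037, -0.0938, 0.3267]
tool_rot: [-0.001, 1.0, 0.02, -0.002]
ft_force: [0.8, 1.1, 0.8]
opening: 0.0853
```

```bash
python3 -c "
from h import *
go(.515,.15,.3,4)
snap('top','t2.png');f=load('top')['frame'];cv2.imwrite('pics/z4.png',cv2.resize(f[130:280,165:300,::-1],None,fx=4,fy=4,interpolation=cv2.INTER_CUBIC))"
```

```text
t 9.28 p [ 0.5037 -0.0938  0.3267] phi 2.25 tilt 0.29 F [0.8 1.1 0.8] open 0.0853 q [ 0.1   0.51  0.04  1.53 -0.02  1.1  -1.39]
tool shift cm [  2.1  -24.31   2.73] len 24.55 twist -1.75
```

View pics/z4.png

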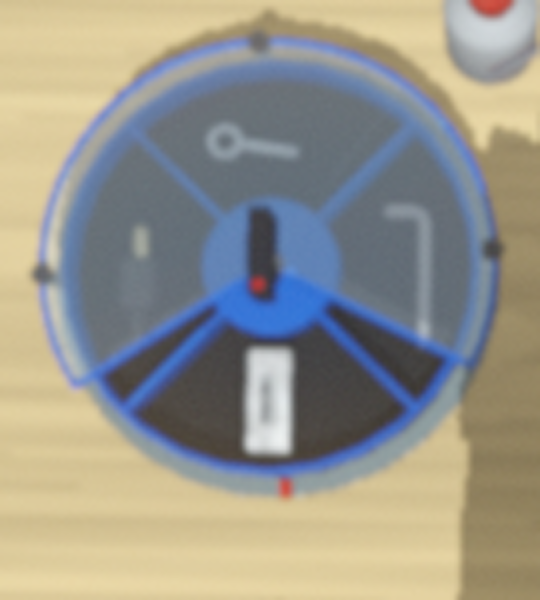

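The block stands at the open front, at about (268,400) in the zoom and slightly left of the pointer at (286,488). I'll measure it.

```bash
cat > blk.py <<'E'
from h import *
def blk(c,box,z):
    f=np.array(c['frame']);hsv=cv2.cvtColor(f,cv2.COLOR_RGB2HSV).astype(int)
    u0,v0,u1,v1=box;m=np.zeros(hsv.shape[:2],np.uint8)
    m[v0:v1,u0:u1]=((hsv[...,1]<45)&(hsv[...,2]>120))[v0:v1,u0:u1]
    m=cv2.morphologyEx(m,cv2.MORPH_CLOSE,np.ones((3,3)))
    n,l,s,ce=cv2.connectedComponentsWithStats(m);i=1+np.argmax(s[1:,4])
    cn=cv2.findContours((l==i).astype(np.uint8),cv2.RETR_EXTERNAL,cv2.CHAIN_APPROX_NONE)[0][0][:,0]
    r=cv2.minAreaRect(np.array([ray(c,*p,z)[:2] for p in cn],np.float32))
    a=r[2]+(0 if r[1][0]>r[1][1] else 90)
    print('block',s[i],'centre',np.round(r[0],4),'size',np.round(r[1],4),'long axis deg',round(a,1))
E
python3 -c "
from blk import *
c=load('top');blk(c,(222,210,248,248),.166)
q=lambda u,v,z:ray(c,165+(u+.5)/4-.5,130+(v+.5)/4-.5,z).round(4)
print([q(*p,.166) for p in[(247,347),(293,347),(292,455),(243,454)]],q(286,488,.135),q(258,284,.222),q(263,212,.222))
"
```

```text
block [226 217  13  27 322] centre [0.5165 0.1556] size [0.0618 0.0287] long axis deg 1.4
[array([0.5486, 0.17  , 0.166 ]), array([0.5492, 0.1426, 0.166 ]), array([0.4851, 0.1408, 0.166 ]), array([0.485 , 0.1698, 0.166 ])] [0.4662 0.1473 0.135 ] [0.5787 0.1571 0.222 ] [0.6199 0.1559 0.222 ]
```

```bash
python3 -c "
from h import *
go(.511,.1556,.26,1.5)"
```

```text
t 9.32 p [ 0.5045 -0.0916  0.3266] phi 2.4 tilt 0.32 F [ 0.6  0.3 -0.2] open 0.0855 q [ 0.1   0.51  0.03  1.53 -0.02  1.1  -1.39]
tool shift cm [  1.71 -24.64   6.75] len 25.61 twist 0.9
```

>>> {"name": "step_arm", "arguments": {
  "targets": [
    {"tx":0.3,"ty":-5,"tz":0,"twist":0},
    {"tx":0.3,"ty":-5,"tz":0,"twist":0},
    {"tx":0.3,"ty":-5,"tz":0,"twist":0},
    {"tx":0.3,"ty":-5,"tz":1,"twist":0},
    {"tx":0.3,"ty":-4,"tz":2,"twist":0},
    {"tx":0,"ty":0,"tz":2,"twist":0},
    {"tx":0,"ty":0,"tz":0,"twist":0}
  ],
  "gripper": 0.35
}}

```text
time_s: 10.2
eef_pos: [0.5081, 0.165, 0.276]
tool_rot: [-0.004, 1.0, 0.027, -0.002]
ft_force: [-0.2, 0.2, 0.4]
opening: 0.0558
```

```bash
python3 -c "
from h import *
go(.511,.1556,.147,1.5)"
```

```text
t 10.2 p [0.5081 0.165  0.276 ] phi 3.09 tilt 0.47 F [-0.2  0.2  0.4] open 0.0558 q [-0.38  0.59  0.02  1.56 -0.03  0.99 -1.86]
tool shift cm [ 0.28  1.05 12.89] len 12.94 twist 1.59
```

>>> {"name": "step_arm", "arguments": {
  "targets": [
    {"tx":0.3,"ty":1,"tz":1,"twist":1.5},
    {"tx":0,"ty":0,"tz":3.5,"twist":0},
    {"tx":0,"ty":0,"tz":3.5,"twist":0},
    {"tx":0,"ty":0,"tz":1,"twist":0},
    {"tx":0,"ty":0,"tz":0,"twist":0}
  ]
}}

```text
time_s: 10.82
eef_pos: [0.514, 0.1529, 0.1859]
tool_rot: [-0.004, 1.0, 0.01, 0.001]
ft_force: [-0.2, 0.4, 0.3]
opening: 0.0557
```

```bash
python3 -c "
from h import *
go(.511,.1556,.147,1.5)"
```

```text
t 10.82 p [0.514  0.1529 0.1859] phi 1.16 tilt 0.47 F [-0.2  0.4  0.3] open 0.0557 q [-0.36  0.71  0.02  1.69 -0.03  0.74 -1.87]
tool shift cm [-0.3  -0.25  3.9 ] len 3.92 twist -0.34
```

>>> {"name": "step_arm", "arguments": {
  "targets": [
    {"tx":-0.3,"ty":-0.25,"tz":0.8,"twist":0},
    {"tx":0,"ty":0,"tz":2,"twist":0},
    {"tx":0,"ty":0,"tz":0.8,"twist":0},
    {"tx":0,"ty":0,"tz":0,"twist":0}
  ]
}}

```text
time_s: 11.32
eef_pos: [0.512, 0.1563, 0.1517]
tool_rot: [-0.005, 1.0, 0.01, 0.003]
ft_force: [0.5, -0.1, 0.5]
opening: 0.0553
```

```bash
python3 -c "
from h import *
go(.511,.1556,.147,1.5)"
```

```text
t 11.32 p [0.512  0.1563 0.1517] phi 1.12 tilt 0.64 F [ 0.5 -0.1  0.5] open 0.0553 q [-0.36  0.76  0.02  1.74 -0.03  0.64 -1.87]
tool shift cm [-0.11  0.07  0.47] len 0.48 twist -0.38
```

>>> {"name": "step_arm", "arguments": {
  "targets": [
    {"tx":0,"ty":0,"tz":0.4,"twist":0},
    {"tx":0,"ty":0,"tz":0,"twist":0}
  ]
}}

```text
time_s: 11.58
eef_pos: [0.5124, 0.1564, 0.1484]
tool_rot: [-0.005, 1.0, 0.01, 0.003]
ft_force: [0.1, 0.1, 0.2]
opening: 0.0552
```

>>> {"name": "step_arm", "arguments": {
  "targets": [
    {"tx":0,"ty":0,"tz":0,"twist":0},
    {"tx":0,"ty":0,"tz":0,"twist":0},
    {"tx":0,"ty":0,"tz":0,"twist":0},
    {"tx":0,"ty":0,"tz":0,"twist":0},
    {"tx":0,"ty":0,"tz":0,"twist":0}
  ],
  "gripper": 1,
  "grip_force": 40
}}

```text
time_s: 12.2
eef_pos: [0.5126, 0.1565, 0.149]
tool_rot: [-0.005, 1.0, 0.01, 0.004]
ft_force: [0.5, 0.1, -0.4]
opening: 0.023
```

```bash
python3 -c "
from h import *
go(.511,.1556,.147,1.5)"
```

```text
t 12.2 p [0.5126 0.1565 0.149 ] phi 1.11 tilt 0.73 F [ 0.5  0.1 -0.4] open 0.023 q [-0.36  0.76  0.02  1.74 -0.03  0.63 -1.87]
tool shift cm [-0.16  0.08  0.2 ] len 0.27 twist -0.39
```

>>> {"name": "step_arm", "arguments": {
  "targets": [
    {"tx":0,"ty":0,"tz":-2,"twist":0},
    {"tx":0,"ty":0,"tz":-3.5,"twist":0},
    {"tx":0,"ty":0,"tz":-4,"twist":0},
    {"tx":-2,"ty":3,"tz":0,"twist":0},
    {"tx":-2,"ty":4.5,"tz":0,"twist":0},
    {"tx":-2,"ty":4.5,"tz":0,"twist":0},
    {"tx":-2,"ty":4.5,"tz":0,"twist":0},
    {"tx":0,"ty":3,"tz":0,"twist":0}
  ]
}}

```text
time_s: 13.2
eef_pos: [0.4327, -0.0448, 0.2438]
tool_rot: [-0.005, 1.0, 0.012, 0.003]
ft_force: [1.3, 0.8, -2.8]
opening: 0.0229
```

>>> {"name": "step_arm", "arguments": {
  "targets": [
    {"tx":0,"ty":0,"tz":0,"twist":-10},
    {"tx":0,"ty":0,"tz":0,"twist":-10},
    {"tx":0,"ty":0,"tz":0,"twist":-10},
    {"tx":0,"ty":0,"tz":0,"twist":-10},
    {"tx":0,"ty":0,"tz":0,"twist":-10},
    {"tx":0,"ty":0,"tz":0,"twist":-10},
    {"tx":0,"ty":0,"tz":0,"twist":-10},
    {"tx":0,"ty":0,"tz":0,"twist":0}
  ]
}}

```text
time_s: 14.2
eef_pos: [0.4318, -0.0478, 0.2437]
tool_rot: [-0.002, 0.803, 0.596, 0.005]
ft_force: [-0.3, -0.9, -3.3]
opening: 0.023
```

```bash
python3 -c "
from h import *
go(.43,-.045,.16,73)
snap('top','t3.png');snap('scene','s3.png')
"
```

```text
t 14.2 p [ 0.4318 -0.0478  0.2437] phi 73.22 tilt 0.61 F [-0.3 -0.9 -3.3] open 0.023 q [ 0.29  0.5  -0.4   1.94  0.27  0.74 -0.56]
tool shift cm [ 0.13 -0.28  8.37] len 8.37 twist 0.22
```

View pics/s3.png

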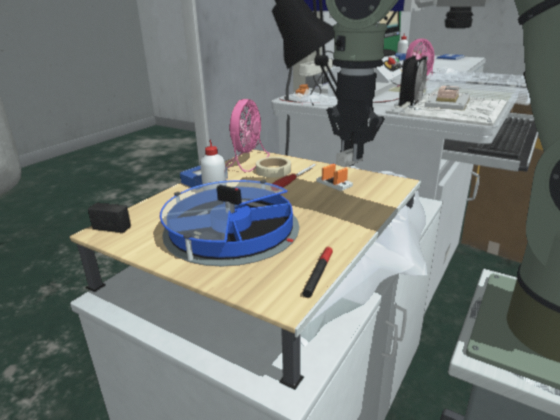

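The scene view shows the block in the gripper at about (348,158), with the carousel and the other items undisturbed. I'll set it down.

>>> {"name": "step_arm", "arguments": {
  "targets": [
    {"tx":0,"ty":-0.3,"tz":3,"twist":0},
    {"tx":0,"ty":0,"tz":3.5,"twist":0},
    {"tx":0,"ty":0,"tz":2.5,"twist":0},
    {"tx":0,"ty":0,"tz":0.8,"twist":0},
    {"tx":0,"ty":0,"tz":0,"twist":0}
  ]
}}

```text
time_s: 14.92
eef_pos: [0.4304, -0.0459, 0.144]
tool_rot: [-0.0, 0.809, 0.588, 0.005]
ft_force: [0.0, 0.2, -2.2]
opening: 0.0229
```

```bash
python3 -c "
from h import *
go(.43,-.045,.138,73)"
```

```text
t 14.93 p [ 0.4304 -0.0459  0.144 ] phi 72.1 tilt 0.62 F [ 0.   0.2 -2.2] open 0.0229 q [ 0.19  0.67 -0.27  2.09  0.4   0.42 -0.7 ]
tool shift cm [ 0.07 -0.07  0.6 ] len 0.61 twist -0.9
```

>>> {"name": "step_arm", "arguments": {
  "targets": [
    {"tx":0,"ty":0,"tz":0.4,"twist":0},
    {"tx":0,"ty":0,"tz":0.2,"twist":0},
    {"tx":0,"ty":0,"tz":0.1,"twist":0}
  ]
}}

```text
time_s: 15.3
eef_pos: [0.4313, -0.0461, 0.1382]
tool_rot: [0.0, 0.809, 0.588, 0.006]
ft_force: [-0.3, -0.1, -2.0]
opening: 0.0228
```

```bash
python3 -c "
from h import *
go(.43,-.045,.138,73)"
```

```text
t 15.3 p [ 0.4313 -0.0461  0.1382] phi 71.99 tilt 0.74 F [-0.3 -0.1 -2. ] open 0.0228 q [ 0.19  0.68 -0.25  2.1   0.41  0.39 -0.7 ]
tool shift cm [ 0.07 -0.16  0.02] len 0.17 twist -1.01
```

>>> {"name": "step_arm", "arguments": {
  "targets": [
    {"tx":0,"ty":0,"tz":0.15,"twist":0},
    {"tx":0,"ty":0,"tz":0.1,"twist":0}
  ]
}}

```text
time_s: 15.55
eef_pos: [0.4316, -0.0461, 0.1368]
tool_rot: [0.001, 0.809, 0.588, 0.007]
ft_force: [-2.0, -0.6, 26.7]
opening: 0.0233
```

```bash
python3 -c "
from h import *
go(.43,-.045,.138,73)"
```

```text
t 15.55 p [ 0.4316 -0.0461  0.1368] phi 71.98 tilt 0.8 F [-2.  -0.6 26.7] open 0.0233 q [ 0.18  0.69 -0.25  2.1   0.41  0.39 -0.71]
tool shift cm [ 0.06 -0.18 -0.12] len 0.23 twist -1.02
```

Contact at 27 N. I'll release, lift to z 0.24 or so and twist −90.

>>> {"name": "step_arm", "arguments": {
  "targets": [
    {"tx":0,"ty":0,"tz":-0.1,"twist":0},
    {"tx":0,"ty":0,"tz":0,"twist":0},
    {"tx":0,"ty":0,"tz":0,"twist":0},
    {"tx":0,"ty":0,"tz":0,"twist":0},
    {"tx":0,"ty":0,"tz":-1,"twist":0},
    {"tx":0,"ty":0,"tz":-3,"twist":0},
    {"tx":0,"ty":0,"tz":-4,"twist":0},
    {"tx":0,"ty":0,"tz":-4,"twist":0},
    {"tx":-5,"ty":0,"tz":0,"twist":0},
    {"tx":-5,"ty":0,"tz":0,"twist":0},
    {"tx":-5,"ty":0,"tz":0,"twist":0},
    {"tx":-5,"ty":0,"tz":0,"twist":0}
  ],
  "gripper": 0
}}

```text
time_s: 17.05
eef_pos: [0.3674, -0.2392, 0.265]
tool_rot: [0.002, 0.807, 0.591, 0.009]
ft_force: [1.9, -0.5, 0.0]
opening: 0.0854
```

```bash
python3 -c "
from h import *
go(.43,-.045,.2,163)
snap('top','t4.png');f=load('top')['frame'];cv2.imwrite('pics/z5.png',cv2.resize(f[180:300,250:410,::-1],None,fx=4.5,fy=4.5,interpolation=cv2.INTER_CUBIC))"
```

```text
t 17.05 p [ 0.3674 -0.2392  0.265 ] phi 72.43 tilt 1.01 F [ 1.9 -0.5  0. ] open 0.0854 q [ 0.79  0.48 -0.45  1.9   0.26  0.81 -0.09]
tool shift cm [2.033e+01 1.000e-02 6.720e+00] len 21.41 twist -90.57
```

View pics/z5.png

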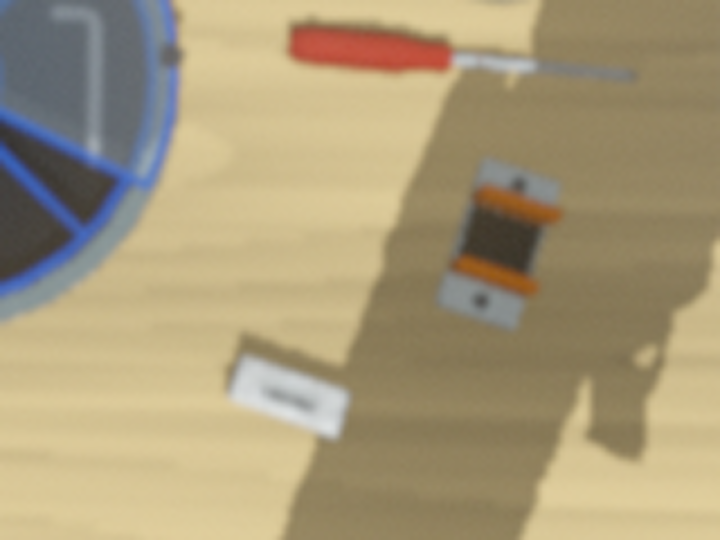

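The block lies on the bare board at about (290,395) in the zoom. The cradle is at about (498,243).

```bash
python3 -c "
from blk import *
c=load('top');blk(c,(296,252,330,282),.154)
q=lambda u,v,z:ray(c,250+(u+.5)/4.5-.5,180+(v+.5)/4.5-.5,z)[:2].round(4)
B=np.array([q(*p,z) for p,z in[((240,352),.154),((350,392),.154),((340,440),.154),((228,398),.154)]]);print(B,B.mean(0))
P=np.array([q(*p,.14) for p in[(482,158),(560,185),(517,330),(437,303)]]);print(P,P.mean(0))
e=lambda d:np.degrees(np.arctan2(d[1],d[0]))%180
print('plate',cv2.minAreaRect(P.astype(np.float32)),[e(P[i]-P[(i+1)%4]) for i in range(4)],[np.linalg.norm(P[i]-P[(i+1)%4]) for i in range(4)])
print('holes',q(518,184,.14),q(481,300,.14))
f=np.array(c['frame']);hsv=cv2.cvtColor(f,cv2.COLOR_RGB2HSV).astype(int)
m=((hsv[...,0]>5)&(hsv[...,0]<20)&(hsv[...,1]>190)).astype(np.uint8);m[:, :340]=0;m[:205]=0;m[260:]=0;m[:,390:]=0
n,l,s,ce=cv2.connectedComponentsWithStats(m)
for i in range(1,n):
  if s[i,4]>10:
    k=np.argwhere(l==i)[:,::-1];W=np.array([ray(c,*x,.173)[:2] for x in k],np.float32);print(s[i,4],W.mean(0),cv2.minAreaRect(W))
"
```

```text
block [301 259  27  19 313] centre [ 0.4333 -0.0409] size [0.0632 0.0282] long axis deg 70.3
[[ 0.4552 -0.0146]
 [ 0.4357 -0.0729]
 [ 0.4106 -0.068 ]
 [ 0.4309 -0.0087]] [ 0.4331  -0.04105]
[[ 0.563  -0.1437]
 [ 0.5494 -0.1858]
 [ 0.4709 -0.163 ]
 [ 0.4842 -0.1202]] [ 0.516875 -0.153175]
plate ((0.5169500112533569, -0.15334999561309814), (0.04481591656804085, 0.08274320513010025), 73.39419555664062) [np.float64(72.0974483866572), np.float64(163.80427965126887), np.float64(72.73748990779265), np.float64(163.3941908507037)] [np.float64(0.04424217444927406), np.float64(0.08174405177136745), np.float64(0.04481885763827544), np.float64(0.08222949592451596)]
holes [ 0.5494 -0.1632] [ 0.4864 -0.1437]
25 [ 0.5347963  -0.15737055] ((0.534816563129425, -0.15759889781475067), (0.03381764143705368, 0.004161551594734192), 70.60917663574219)
38 [ 0.49890065 -0.14564651] ((0.49853795766830444, -0.14663544297218323), (0.03525473549962044, 0.005785197950899601), 70.70576477050781)
```

>>> {"name": "step_arm", "arguments": {
  "targets": [
    {"tx":5,"ty":0,"tz":0,"twist":0},
    {"tx":5,"ty":0,"tz":0,"twist":0},
    {"tx":5,"ty":0,"tz":0,"twist":0},
    {"tx":5,"ty":0,"tz":0,"twist":0},
    {"tx":0,"ty":0,"tz":0,"twist":-10},
    {"tx":0,"ty":0,"tz":0,"twist":-10},
    {"tx":0,"ty":0,"tz":0,"twist":-10},
    {"tx":0,"ty":0,"tz":0,"twist":-10},
    {"tx":0,"ty":0,"tz":0,"twist":-10},
    {"tx":0,"ty":0,"tz":0,"twist":-10},
    {"tx":0,"ty":0,"tz":0,"twist":-10},
    {"tx":0,"ty":0,"tz":0,"twist":-10}
  ]
}}

```text
time_s: 18.6
eef_pos: [0.4264, -0.0492, 0.2735]
tool_rot: [0.009, 0.222, 0.975, 0.003]
ft_force: [-0.0, 0.5, -1.1]
opening: 0.0853
```

>>> {"name": "step_arm", "arguments": {
  "targets": [
    {"tx":0,"ty":0,"tz":0,"twist":-9},
    {"tx":0,"ty":0,"tz":0,"twist":0}
  ]
}}

```text
time_s: 18.85
eef_pos: [0.426, -0.0494, 0.2745]
tool_rot: [0.009, 0.142, 0.99, 0.001]
ft_force: [0.7, 0.1, -0.3]
opening: 0.0853
```

```bash
python3 -c "
from h import *
go(.4332,-.0412,.2,162)"
```

```text
t 18.85 p [ 0.426  -0.0494  0.2745] phi 163.65 tilt 1.05 F [ 0.7  0.1 -0.3] open 0.0853 q [ 0.59  0.54 -0.92  1.91  0.54  0.94  0.71]
tool shift cm [-0.33  0.95  7.46] len 7.53 twist 1.65
```

>>> {"name": "step_arm", "arguments": {
  "targets": [
    {"tx":-0.3,"ty":0.95,"tz":2,"twist":1.6},
    {"tx":0,"ty":0,"tz":3,"twist":0},
    {"tx":0,"ty":0,"tz":2,"twist":0},
    {"tx":0,"ty":0,"tz":0,"twist":0}
  ]
}}

```text
time_s: 19.35
eef_pos: [0.4331, -0.0413, 0.2045]
tool_rot: [0.01, 0.165, 0.986, 0.001]
ft_force: [-0.2, -0.0, 0.3]
opening: 0.0853
```

```bash
python3 -c "
from h import *
go(.4332,-.0412,.138,162)"
```

```text
t 19.35 p [ 0.4331 -0.0413  0.2045] phi 160.97 tilt 1.14 F [-0.2 -0.   0.3] open 0.0853 q [ 0.48  0.64 -0.79  2.01  0.68  0.75  0.51]
tool shift cm [ 0.12 -0.02  6.65] len 6.65 twist -1.03
```

>>> {"name": "step_arm", "arguments": {
  "targets": [
    {"tx":0.1,"ty":0,"tz":2,"twist":-1},
    {"tx":0,"ty":0,"tz":2.5,"twist":0},
    {"tx":0,"ty":0,"tz":1.6,"twist":0},
    {"tx":0,"ty":0,"tz":0.5,"twist":0},
    {"tx":0,"ty":0,"tz":0,"twist":0}
  ]
}}

```text
time_s: 19.98
eef_pos: [0.4357, -0.0419, 0.1416]
tool_rot: [0.013, 0.163, 0.987, -0.0]
ft_force: [0.0, 0.4, -0.7]
opening: 0.0857
```

```bash
python3 -c "
from h import *
go(.4332,-.0412,.132,162)"
```

```text
t 19.98 p [ 0.4357 -0.0419  0.1416] phi 161.29 tilt 1.52 F [ 0.   0.4 -0.7] open 0.0857 q [ 0.39  0.73 -0.66  2.09  0.86  0.58  0.36]
tool shift cm [ 0.29 -0.02  0.95] len 1.0 twist -0.71
```

>>> {"name": "step_arm", "arguments": {
  "targets": [
    {"tx":0.3,"ty":0,"tz":0.5,"twist":-0.7},
    {"tx":0,"ty":0,"tz":0.4,"twist":0},
    {"tx":0,"ty":0,"tz":0,"twist":0}
  ]
}}

```text
time_s: 20.35
eef_pos: [0.4335, -0.0412, 0.1332]
tool_rot: [0.014, 0.157, 0.988, -0.0]
ft_force: [0.5, 0.5, 0.6]
opening: 0.0855
```

```bash
python3 -c "
from h import *
go(.4332,-.0412,.132,162)
snap('scene','s4.png');f=load('scene')['frame'];cv2.imwrite('pics/z6.png',cv2.resize(f[90:240,270:430,::-1],None,fx=4,fy=4,interpolation=cv2.INTER_CUBIC))"
```

```text
t 20.35 p [ 0.4335 -0.0412  0.1332] phi 161.96 tilt 1.64 F [0.5 0.5 0.6] open 0.0855 q [ 0.38  0.74 -0.63  2.11  0.9   0.55  0.33]
tool shift cm [ 0.03 -0.01  0.12] len 0.13 twist -0.04
```

View pics/z6.png

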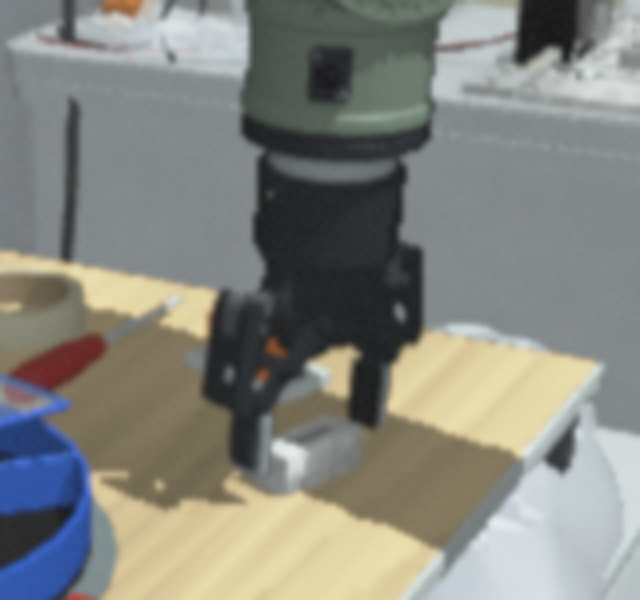

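The fingers flank both block ends (zoom (250,440) and (370,390)), with the tips clear of the board. Closing.

>>> {"name": "step_arm", "arguments": {
  "targets": [
    {"tx":0,"ty":0,"tz":0,"twist":0},
    {"tx":0,"ty":0,"tz":0,"twist":0},
    {"tx":0,"ty":0,"tz":0,"twist":0},
    {"tx":0,"ty":0,"tz":0,"twist":0}
  ],
  "gripper": 1,
  "grip_force": 45
}}

```text
time_s: 20.9
eef_pos: [0.4336, -0.0411, 0.1338]
tool_rot: [0.015, 0.157, 0.988, -0.0]
ft_force: [0.5, -0.6, -1.8]
opening: 0.0592
```

```bash
python3 -c "
from h import *
go(.4332,-.0412,.132,162)"
```

```text
t 20.9 p [ 0.4336 -0.0411  0.1338] phi 161.95 tilt 1.67 F [ 0.5 -0.6 -1.8] open 0.0592 q [ 0.38  0.74 -0.63  2.11  0.9   0.55  0.33]
tool shift cm [ 0.04 -0.02  0.17] len 0.18 twist -0.05
```

>>> {"name": "step_arm", "arguments": {
  "targets": [
    {"tx":0,"ty":0,"tz":-1.5,"twist":0},
    {"tx":0,"ty":0,"tz":-3,"twist":0},
    {"tx":0,"ty":0,"tz":-3.5,"twist":0},
    {"tx":0,"ty":0,"tz":-1.5,"twist":0},
    {"tx":0,"ty":0,"tz":0,"twist":0}
  ]
}}

```text
time_s: 21.52
eef_pos: [0.4301, -0.0406, 0.2309]
tool_rot: [0.013, 0.157, 0.988, -0.0]
ft_force: [-0.2, -0.2, -2.7]
opening: 0.0588
```

```bash
python3 -c "
from h import *
go(.5172,-.153,.225,163)"
```

```text
t 21.52 p [ 0.4301 -0.0406  0.2309] phi 161.96 tilt 1.52 F [-0.2 -0.2 -2.7] open 0.0588 q [ 0.51  0.59 -0.84  1.98  0.63  0.81  0.57]
tool shift cm [-11.74  -8.     0.87] len 14.23 twist -1.04
```

>>> {"name": "step_arm", "arguments": {
  "targets": [
    {"tx":-3,"ty":-2,"tz":0,"twist":-1},
    {"tx":-3,"ty":-2,"tz":0,"twist":0},
    {"tx":-3,"ty":-2,"tz":0,"twist":0},
    {"tx":-2,"ty":-1.5,"tz":0,"twist":0},
    {"tx":0,"ty":0,"tz":0,"twist":0}
  ]
}}

```text
time_s: 22.15
eef_pos: [0.5143, -0.1484, 0.2286]
tool_rot: [0.011, 0.147, 0.989, -0.001]
ft_force: [-0.5, 1.4, -2.5]
opening: 0.0588
```

```bash
python3 -c "
from h import *
go(.5172,-.153,.21,163)"
```

```text
t 22.15 p [ 0.5143 -0.1484  0.2286] phi 163.06 tilt 1.25 F [-0.5  1.4 -2.5] open 0.0588 q [ 0.65  0.75 -0.84  1.65  0.64  1.02  0.88]
tool shift cm [-0.37 -0.36  1.86] len 1.93 twist 0.06
```

>>> {"name": "step_arm", "arguments": {
  "targets": [
    {"tx":-0.35,"ty":-0.35,"tz":1,"twist":0},
    {"tx":0,"ty":0,"tz":0.8,"twist":0},
    {"tx":0,"ty":0,"tz":0,"twist":0}
  ]
}}

```text
time_s: 22.52
eef_pos: [0.5163, -0.1519, 0.2079]
tool_rot: [0.01, 0.146, 0.989, -0.001]
ft_force: [-0.6, -0.5, -1.6]
opening: 0.0587
```

```bash
python3 -c "
from h import *
go(.5174,-.153,.18,163)
snap('scene','s5.png');f=load('scene')['frame'];cv2.imwrite('pics/z7.png',cv2.resize(f[120:210,290:400,::-1],None,fx=6,fy=6,interpolation=cv2.INTER_CUBIC))
snap('top','t5.png');f=load('top')['frame'];cv2.imwrite('pics/z8.png',cv2.resize(f[190:280,320:420,::-1],None,fx=6,fy=6,interpolation=cv2.INTER_CUBIC))"
```

```text
t 22.52 p [ 0.5163 -0.1519  0.2079] phi 163.16 tilt 1.13 F [-0.6 -0.5 -1.6] open 0.0587 q [ 0.64  0.78 -0.82  1.66  0.67  0.98  0.87]
tool shift cm [-0.09 -0.07  2.79] len 2.8 twist 0.16
```

View pics/z7.png

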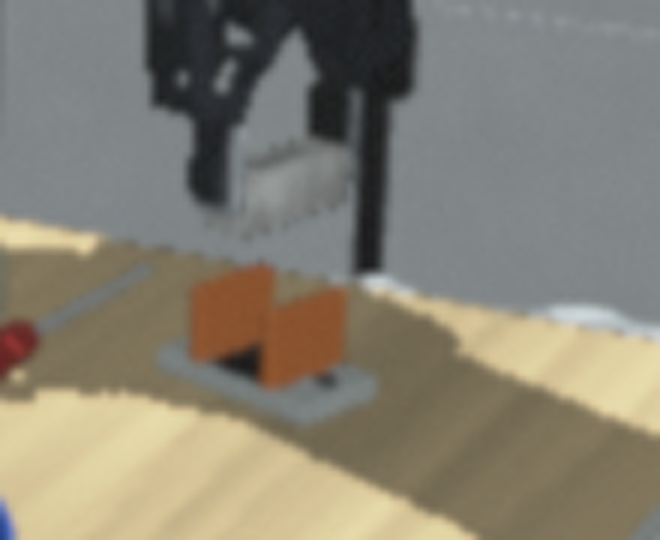

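View pics/z8.png

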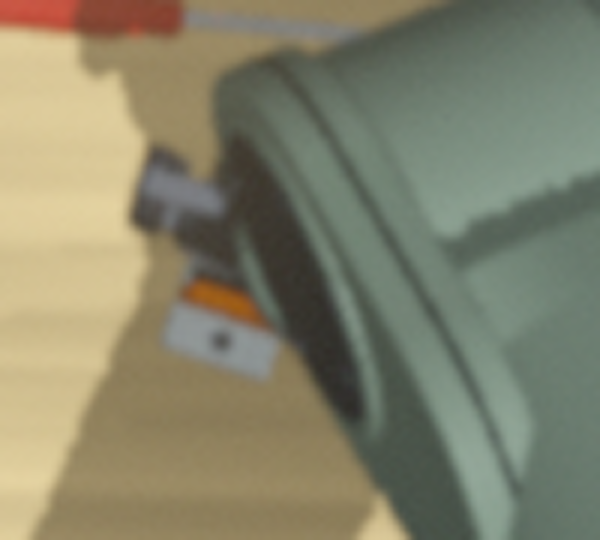

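Scene zoom: the block is at about (290,190), above the channel, with cheek tops at (232,278) and (307,300). I'll check the alignment by rays.

```bash
python3 -c "
from h import *
c=load('scene')
q=lambda u,v,z:ray(c,290+(u+.5)/6-.5,120+(v+.5)/6-.5,z)[:2].round(4)
a=np.radians(73);Y=np.array([np.cos(a),np.sin(a)]);X=np.array([np.sin(a),-np.cos(a)]);C=np.array([.5172,-.153])
for n,p,z in[('Ltop far?',(193,290),.173),('L',(273,265),.173),('R',(268,312),.173),('R',(346,288),.173),('plate front',(160,350),.14),('plate',(305,412),.14),('plate',(378,378),.14),('block nearest bottom edge',(255,238),.204),('block bottom far',(350,205),.204),('block top near edge',(250,165),.228),('blk top',(350,148),.228)]:
  w=q(*p,z);print(n,w,'X',((w-C)@X).round(4),'Y',((w-C)@Y).round(4))
"
```

```text
Ltop far? [ 0.5433 -0.1355] X 0.0198 Y 0.0244
L [ 0.5273 -0.1773] X 0.0168 Y -0.0203
R [ 0.5061 -0.1281] X -0.0179 Y 0.0206
R [ 0.4899 -0.1674] X -0.0219 Y -0.0218
plate front [ 0.562  -0.1434] X 0.04 Y 0.0223
plate [ 0.482  -0.1141] X -0.045 Y 0.0269
plate [ 0.4706 -0.1599] X -0.0425 Y -0.0202
block nearest bottom edge [ 0.5117 -0.1256] X -0.0133 Y 0.0246
block bottom far [ 0.4951 -0.1793] X -0.0134 Y -0.0316
block top near edge [ 0.522  -0.1406] X 0.001 Y 0.0133
blk top [ 0.4962 -0.179 ] X -0.0125 Y -0.031
```

>>> {"name": "step_arm", "arguments": {
  "targets": [
    {"tx":-0.15,"ty":-0.05,"tz":0.8,"twist":0},
    {"tx":0,"ty":0,"tz":0.6,"twist":0},
    {"tx":0,"ty":0,"tz":0,"twist":0}
  ]
}}

```text
time_s: 23.0
eef_pos: [0.5183, -0.1529, 0.194]
tool_rot: [0.011, 0.146, 0.989, -0.001]
ft_force: [0.5, -0.7, -1.7]
opening: 0.0585
```

```bash
python3 -c "
from h import *
go(.5178,-.1532,.18,163)"
```

```text
t 23.0 p [ 0.5183 -0.1529  0.194 ] phi 163.16 tilt 1.22 F [ 0.5 -0.7 -1.7] open 0.0585 q [ 0.64  0.8  -0.81  1.67  0.69  0.96  0.85]
tool shift cm [ 0.07 -0.04  1.4 ] len 1.4 twist 0.16
```

>>> {"name": "step_arm", "arguments": {
  "targets": [
    {"tx":0.1,"ty":0,"tz":0.8,"twist":0},
    {"tx":0,"ty":0,"tz":0.8,"twist":0},
    {"tx":0,"ty":0,"tz":0.8,"twist":0}
  ]
}}

```text
time_s: 23.38
eef_pos: [0.5179, -0.1528, 0.1687]
tool_rot: [0.011, 0.146, 0.989, -0.001]
ft_force: [-0.4, -0.2, -2.0]
opening: 0.0591
```

```bash
python3 -c "
from h import *
go(.5178,-.1532,.144,163)"
```

```text
t 23.38 p [ 0.5179 -0.1528  0.1687] phi 163.16 tilt 1.25 F [-0.4 -0.2 -2. ] open 0.0591 q [ 0.62  0.83 -0.78  1.71  0.73  0.9   0.81]
tool shift cm [ 0.05 -0.04  2.47] len 2.47 twist 0.16
```

Block bottom at about 0.165, between the cheeks with no contact. Continuing slowly.

>>> {"name": "step_arm", "arguments": {
  "targets": [
    {"tx":0.05,"ty":0,"tz":0.7,"twist":0},
    {"tx":0.05,"ty":0,"tz":0.7,"twist":0},
    {"tx":0,"ty":0,"tz":0.4,"twist":0},
    {"tx":0,"ty":0,"tz":0.2,"twist":0}
  ]
}}

```text
time_s: 23.88
eef_pos: [0.5172, -0.1525, 0.1467]
tool_rot: [0.01, 0.146, 0.989, -0.001]
ft_force: [0.0, 0.0, -1.6]
opening: 0.0587
```

```bash
python3 -c "
from h import *
go(.5178,-.1532,.144,163)"
```

```text
t 23.88 p [ 0.5172 -0.1525  0.1467] phi 163.16 tilt 1.21 F [ 0.   0.  -1.6] open 0.0587 q [ 0.61  0.86 -0.76  1.73  0.77  0.85  0.78]
tool shift cm [-0.08 -0.05  0.28] len 0.29 twist 0.16
```

>>> {"name": "step_arm", "arguments": {
  "targets": [
    {"tx":0,"ty":0,"tz":0.15,"twist":0},
    {"tx":0,"ty":0,"tz":0.1,"twist":0}
  ]
}}

```text
time_s: 24.12
eef_pos: [0.5173, -0.1526, 0.1442]
tool_rot: [0.011, 0.146, 0.989, -0.001]
ft_force: [-0.0, -1.1, -2.5]
opening: 0.0591
```

```bash
python3 -c "
from h import *
go(.5178,-.1532,.144,163)"
```

```text
t 24.12 p [ 0.5173 -0.1526  0.1442] phi 163.16 tilt 1.23 F [-0.  -1.1 -2.5] open 0.0591 q [ 0.61  0.86 -0.75  1.73  0.77  0.85  0.78]
tool shift cm [-0.06 -0.05  0.03] len 0.08 twist 0.16
```

>>> {"name": "step_arm", "arguments": {
  "targets": [
    {"tx":0,"ty":0,"tz":0.1,"twist":0}
  ]
}}

```text
time_s: 24.25
eef_pos: [0.5174, -0.1525, 0.1437]
tool_rot: [0.011, 0.146, 0.989, -0.001]
ft_force: [-7.5, -1.2, 21.8]
opening: 0.0591
```

```bash
python3 -c "
from h import *
go(.5178,-.1532,.144,163)"
```

```text
t 24.25 p [ 0.5174 -0.1525  0.1437] phi 163.16 tilt 1.26 F [-7.5 -1.2 21.8] open 0.0591 q [ 0.61  0.86 -0.75  1.74  0.77  0.84  0.78]
tool shift cm [-0.06 -0.05 -0.02] len 0.08 twist 0.16
```

Seated at the expected height. Release, lift and clear away.

>>> {"name": "step_arm", "arguments": {
  "targets": [
    {"tx":0,"ty":0,"tz":0,"twist":0},
    {"tx":0,"ty":0,"tz":0,"twist":0},
    {"tx":0,"ty":0,"tz":0,"twist":0},
    {"tx":0,"ty":0,"tz":-0.5,"twist":0},
    {"tx":0,"ty":0,"tz":-2,"twist":0},
    {"tx":0,"ty":0,"tz":-3,"twist":0},
    {"tx":0,"ty":0,"tz":-4,"twist":0},
    {"tx":2,"ty":3,"tz":-2,"twist":0},
    {"tx":3,"ty":4,"tz":0,"twist":0},
    {"tx":3,"ty":4,"tz":0,"twist":0},
    {"tx":3,"ty":4,"tz":0,"twist":0},
    {"tx":0,"ty":0,"tz":0,"twist":0}
  ],
  "gripper": 0
}}

```text
time_s: 25.75
eef_pos: [0.4512, 0.0294, 0.2632]
tool_rot: [0.013, 0.147, 0.989, -0.0]
ft_force: [0.6, -0.8, 0.1]
opening: 0.0855
```

```bash
python3 -c "
from h import *
go(.5178,-.1532,.144,163)
snap('scene','s6.png');f=load('scene')['frame'];cv2.imwrite('pics/z9.png',cv2.resize(f[120:210,290:400,::-1],None,fx=6,fy=6,interpolation=cv2.INTER_CUBIC))
snap('top','t6.png');f=load('top')['frame'];cv2.imwrite('pics/z10.png',cv2.resize(f[190:280,320:420,::-1],None,fx=6,fy=6,interpolation=cv2.INTER_CUBIC))"
```

```text
t 25.75 p [0.4512 0.0294 0.2632] phi 163.14 tilt 1.45 F [ 0.6 -0.8  0.1] open 0.0855 q [ 0.37  0.58 -0.87  1.86  0.56  0.94  0.52]
tool shift cm [-11.36 -15.59  12.17] len 22.81 twist 0.14
```

View pics/z9.png

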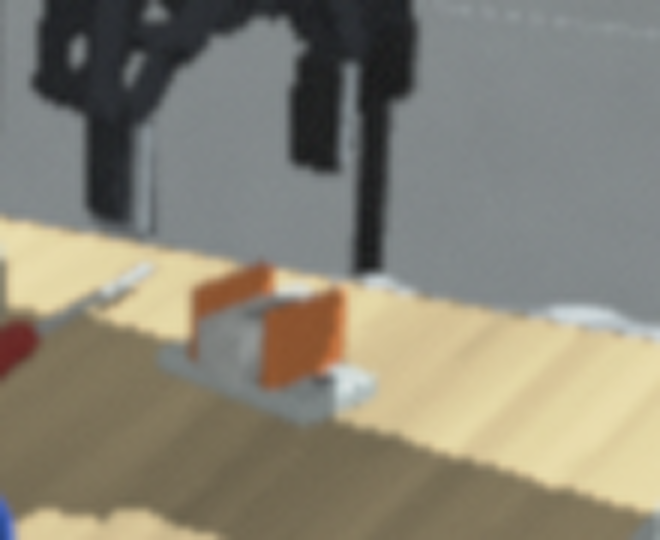

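View pics/z10.png

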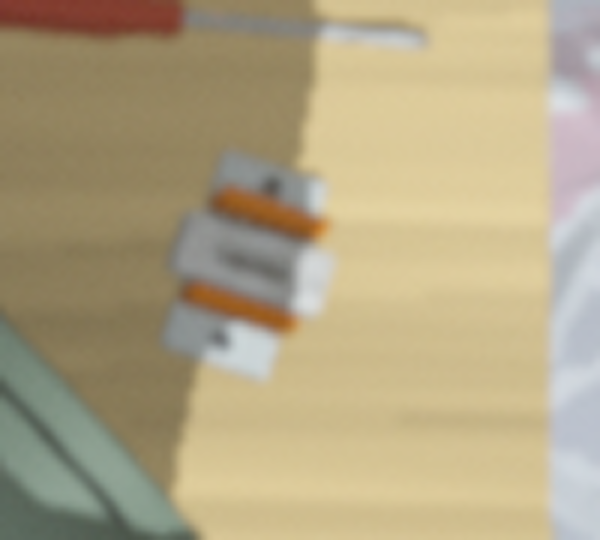

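View pics/s6.png

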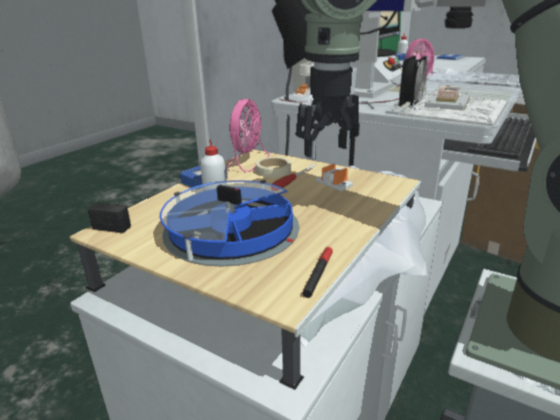

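The block lies between the cheeks, at about (252,262) in the top zoom, with both ends out. Other items look unmoved. I'll check the numbers.

```bash
python3 -c "
from h import *
c=load('top');P=cloud(c)
q=lambda u,v,z:ray(c,320+(u+.5)/6-.5,190+(v+.5)/6-.5,z)[:2].round(4)
B=np.array([q(*p,.164) for p in[(192,210),(335,257),(323,318),(173,270)]]);Pl=np.array([q(*p,.14) for p in[(223,150),(327,185),(267,382),(163,343)]])
a=np.radians(73);Y=np.array([np.cos(a),np.sin(a)]);X=np.array([np.sin(a),-np.cos(a)])
d=B.mean(0)-Pl.mean(0);print(B.mean(0),Pl.mean(0),'X',d@X,'Y',d@Y)
C=np.array([.5174,-.153])
print('block end Y vs plate end Y',((B-C)@Y).round(4),((Pl-C)@Y).round(4))
for u,v in[(225,245),(250,262),(285,275),(310,290)]:
  k=P[190+v//6-0,320+u//6];print(k.round(4))
"
```

```text
[ 0.5159   -0.152975] [ 0.517075 -0.152975] X -0.0011236580882566021 Y -0.00034353675304922657
block end Y vs plate end Y [ 0.0297 -0.0292 -0.0318  0.0297] [ 0.0222 -0.0219 -0.0224  0.0218]
[ 0.5239 -0.1406  0.1642]
[ 0.5171 -0.1502  0.1638]
[ 0.5127 -0.1643  0.1639]
[ 0.5057 -0.1733  0.1661]
```

Centred within about 1 mm, with the top at about 0.164 as expected. Handing in.

```bash
python3 -c "
from h import *
print(arm.close_job())"
```

```text
the job is handed in; nothing more can be done
None
```

I turned the carousel about 167° by its knob to bring the block to the open front. Then I took the block out across its width, set it flat on the bare board and let go. I took it again by its two ends, lowered it slowly into the cradle, released it and moved the arm clear, then handed the job in. It was finished at about 26 s, and no verdict was reported.

- **Block position:** the last images put it about 1 mm off centre across the channel and 0.3 mm along it. Its top was at z ≈ 0.164, which is the expected height, with both ends sticking out about 8 mm. I didn't measure its final angle; it lined up with the channel by eye, as it did when gripped (163°, expected 163°).
- **Force:** pressing the block down gave 27 N at the wrist on the board and 22 N in the cradle, well under the 120 N limit.
- **Other items:** the carousel parts were in their compartments when I looked after turning the wheel, and in the final picture everything else looked unmoved. I checked this by eye, not by measuring.
- **Disagreements:** before lowering, the two cameras disagreed by up to 3 mm on the cradle's position, so I aimed 0.5 mm off the top camera's value; nothing touched on the way down. The tool was also tilted by up to 1.7°, which the moves could not correct.

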